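Clear the welding turntable and hold its index plunger out

ROBOT

A 6-joint arm with a two-finger parallel gripper is mounted at the origin on the work surface. World frame = base frame: x ahead of the robot, y to its left, z up, the work surface at z = 0. Lengths are in mm, angles in rad, forces in N, time in s.
With the tool pointing down it reaches from about 275 to 750 mm from the base axis. Payload 10.2 kg.
Tool frame: the origin (TCP) lies at the very end of the fingers, on their centre line; the grasp point (between the pads) lies 19 mm behind it; z points along the fingers, y is the line along which they close (so a half turn about z gives the same grasp; the last joint's range is limited). The gripper opens to 85 mm and grips with 20 to 120 N. Pads are 22 mm wide; open, the fingers measure 114 mm over their backs; the gripper's body (76 mm by 85 mm) begins 54 mm behind the grasp point. The pads swing forward as they close: fully open they stand 13 mm farther back than shut.
Start: joints at [1.096, 0.313, 1.498, -0, 1.331, -0.223], TCP at [130.815, 508.447, 199.994] pointing down, gripper open.
Joint ranges: [-2.94, 2.94], [-0.97, 2.17], [0.19, 2.56], [-1.23, 4.37], [0.02, 3.11], [-2.88, 2.88]. Speed limits (rad/s): [2.39, 2.39, 3.01, 3.14, 3.14, 3.14].

INTERFACE

Orientations are given as a unit quaternion [w, x, y, z].
In Python, from rig import ctrl gives the robot as it stands.
- The arm moves only by the shell command python3 -m inch 'ROWS' [OPENING] [FORCE]. ROWS is text: rows parted by semicolons, each of 6 numbers parted by spaces: the shift along the tool's x, y, z in mm, then the turn, a rotation vector about the tool's x, y, z in units of 6 degrees (1.0 is 6 degrees). A call has exactly 10 rows; each row shifts and turns the commanded pose from where the row before left it, along the tool's axes as they then stand; what a row does not reach is not made up. A row lasts 1/12 s, in which the tool goes at most 41.7 mm and 7.16 degrees, less where a joint would pass 70% of its speed; a pose out of reach is approached as far as the arm can. A call with a gripper value outside its range is refused whole. OPENING is the opening, from 0 (shut) to 1 (fully open), set as the call begins (- or left out, the last holds). The fingers move at their own pace and stop on an object; FORCE is the grip in N (left out, the last holds). Time passes only in rows, so rows that do not move let the fingers close, or fill a call up. It gives the time, the measured TCP pose, the force, the opening and the grip force at its end, in the units of the state.
- ctrl.sense(): the state, without advancing time (a new reading comes with each control period).
- ctrl.capture(name): name is "side" or "top" or "wrist"; returns a dict with "image" (400x640x3 uint8, red, green, blue), "intrinsics" (3x3 intrinsics, pixels), "rvec" (rotation vector, rad) and "tvec" (3), from world to camera coordinates, as OpenCV has them. Camera axes: x right, y down, z forward; pixel columns grow to the right and rows downward; lengths in mm; the calibration is good to about 2 mm. A picture is of the moment at which its call begins. There is no depth.
- ctrl.finish_job(): hands the job in; it is judged then, once.
The state is a dict: "time_s": time; "joints": joint angles; "dq": joint speeds; "tau": joint torques, N m; "eef_pos": TCP position; "ee_rot": TCP orientation; "force": force on the tool from outside, world axes, zero at the start; "wrist_torque": the same for the moment, N m; "grip_width": opening from 0.0 (shut) to 1.0 (fully open); "grip_force": force on a finger pad.
Only numpy, scipy, OpenCV 4.12 (cv2) and the standard library are available. Lean on these libraries where they do the work, as an engineer would, in place of code of your own. Each camera call takes 0.05 s, during which the arm holds its last target. There are 200 camera calls.

TASK

A setting block, the one with two punch dots, has been left standing on the faceplate of the welding turntable: put it back upright and fully down in its own slot of the rack, the slot marked with two dots, and let go of it. Only then take the black knob of the turntable's index plunger, pull it straight up to its stop, and finish while still holding it there in the gripper, so that the pin stays clear of its hole and the welder can turn the plate. Do not turn the faceplate yourself, and leave the other block, the tube offcut and the spanner where they are.

Things in the scene. Friction and masses are not known exactly. Their poses are not given: they have to be found in the camera images.
- setting_block: Aluminium block, 50 mm long (its x), 30 thick (its y), 60 high (its z), about 0.24 kg, two small dark dots on its top; at first upright on the faceplate beside the pipe. Origin: centre of its underside. Take it from above across the 30 mm, over its upper half; 30 mm or more is free on either side, so open the fingers to about 60 mm.
- slot2: Grey socket with two dots on its rim at both sides of the pocket: the block's own slot. Fixed on the rack plate; 66 (x) by 78 (y) by 30 mm high. Pocket centred, 53 mm (x) by 33 mm (y), 24 mm deep, open upwards, rim bevelled; the block goes in with its x along the slot's x, either way round. Origin: centre of its underside, 6 mm above the bench. Axes: z up.
- slot2_floor (a point): Middle of the pocket floor of slot2, 24 mm below its rim and 12 mm above the bench; the block's origin comes here when it is fully down. Axes as slot2.
- slot1: Grey socket with one dot, pocket 53 by 23 mm, holding the 20 mm block. Fixed; else as slot2. The three sockets stand in a row along their x at 70 mm pitch, in any order.
- slot3: Grey socket with three dots, pocket 53 by 43 mm, empty, for a 40 mm block: not the place for the two-dot block. Fixed; else as slot2.
- turntable: Fixed blue foot of the bench welding turntable; origin on the bench, on the plate's vertical axis. Round steel faceplate 280 mm across, its top 100 mm above the bench; on it, in the middle, a 90 mm flange with a 48 mm pipe, top 196 mm above the bench, held by two low toe clamps (tops 125 mm) along x. The index plunger's steel bracket stands at its -y side.
- seat_hole (a point): Mouth of the plate's index hole in which the pin sits, on the plate's top, 126 mm from the plate's axis towards the turntable's -y. The bracket arm over it is 36 mm wide, its top 124 mm above the bench; its post is just outside the rim. Axes as turntable.
- faceplate (a joint): Angle of the faceplate about its vertical axis (rad), 0 at the start; the seated pin locks it (with a little play), and it turns stiffly when the pin is out.
- index_plunger (a joint): Lift of the plunger in m: 0 with its 10 mm pin seated 9 mm deep in the plate's hole, 0.014 at its upper stop with the pin's tip 5 mm clear of the plate. A spring draws it down with about 8 N when seated, about 15 N at the stop; it does not latch.
- pull_knob: Black plastic knob of the index plunger, rigid with the pin, moving straight up with it. Origin at its underside on the pin's vertical axis, 147 mm above the bench when seated: 18 mm neck, then a cylindrical head 28 mm across and 22 mm high (8 to 30 mm above the origin). Below it a fixed 18 mm sleeve and a 26 mm lock nut, top 131 mm above the bench.
- knob_grip (a point): Middle of the knob's head, 19 mm above the origin of pull_knob: pinch here from above, fingers closing in any direction, firmly (about 50 N). Axes as turntable.
- thin_block: Bystander: aluminium block 50 by 20 by 60 mm with one dot, standing in slot1. Origin: centre of its underside.
- tube_offcut: Bystander: short stainless tube, 48 mm across, 36 mm high, upright on the bench beyond the work. Origin: centre of its underside.
- spanner: Bystander: open-ended spanner, 130 mm long, lying on the bench beyond the far end of the rack. Origin under its middle.
Things that resemble listed ones, but are neither listed nor needed, are in the scene too. What is shaped like the setting_block but brown, orange or yellow is not meant.

How it is judged:
By the outcome, as a careful person would: the job done as asked, in the order asked, and still so for the second after the job is handed in, while the arm keeps its last pose, push and grip.
It also fails if it takes over 58 s, if anything falls off the work surface, if the arm or the gripper's body presses on something with over 40 N, if the wrist force passes 120 N, or if a joint passes its speed limit or range.

## Working session

There is one attempt and no reset: what is moved stays moved. The work goes in short steps, Python scripts to look and compute and a shell command to move; the robot and the scene stay as the last step left them, time stands still between calls to the robot, and variables do not carry over. Pictures are saved under pics/ and viewed, at most 10 in all, crops included, and the job is handed in when it is done.

```bash
ls; mkdir -p pics
cat > h.py <<'E'
import numpy as np, cv2
from rig import ctrl
def cap(n,save=None):
    c=ctrl.capture(n)
    if save: cv2.imwrite('pics/'+save,c['image'][:,:,::-1])
    return c
def ray(c,u,v):
    R=cv2.Rodrigues(np.array(c['rvec'],float))[0];t=np.array(c['tvec'],float).ravel()
    d=R.T@np.linalg.inv(np.array(c['intrinsics']))@np.array([u,v,1.]);o=-R.T@t
    return o,d
def onz(c,u,v,z):
    o,d=ray(c,u,v);return o+d*(z-o[2])/d[2]
def proj(c,P):
    return cv2.projectPoints(np.array(P,float).reshape(-1,1,3),np.array(c['rvec'],float),np.array(c['tvec'],float),np.array(c['intrinsics'],float),None)[0].reshape(-1,2)
E
python3 - <<'E'
from h import *
import pickle
s=ctrl.sense();print(s)
cs={n:cap(n,n+'0.png') for n in('side','top','wrist')}
pickle.dump(cs,open('cs.pkl','wb'))
a=np.vstack([cs['top']['image'],cs['side']['image']])[:,:,::-1]
for n in cs: print(n,ray(cs[n],320,200))
E
```

```text
pics
{'time_s': 0.0, 'joints': array([ 1.09558872e+00,  3.13435925e-01,  1.49841604e+00, -1.87514521e-06,
        1.33098393e+00, -2.23412123e-01]), 'dq': array([-7.12459629e-05, -5.83036024e-04,  8.51731366e-05,  7.10679935e-04,
       -9.97866838e-04,  1.90446103e-03]), 'tau': array([-1.11493631e-03, -4.12267363e+01, -2.59747857e+01, -1.84453438e-04,
        4.16890369e-03, -2.56121012e-05]), 'eef_pos': array([130.68565526, 508.18175132, 199.45021842]), 'ee_rot': array([-2.11893489e-04,  1.25565174e-01,  9.92085178e-01, -5.84391509e-04]), 'force': array([-0.30598743, -0.69868502, -0.22689713]), 'wrist_torque': array([-0.05588758, -0.04300697,  0.02151144]), 'grip_force': 0.0, 'grip_width': 1.0023100460875825}
side (array([595.83436592, 587.31835893, 696.74097823]), array([-0.00498861, -0.71475242, -0.69936808]))
top (array([ 396.65749461,  -25.36214577, 1081.85406473]), array([ 0.21005154,  0.01060328, -0.97767841]))
wrist (array([ 64.54948941, 526.36007969, 372.68694335]), array([ 0.27040004, -0.0607662 , -0.96089906]))
```

View pics/top0.png

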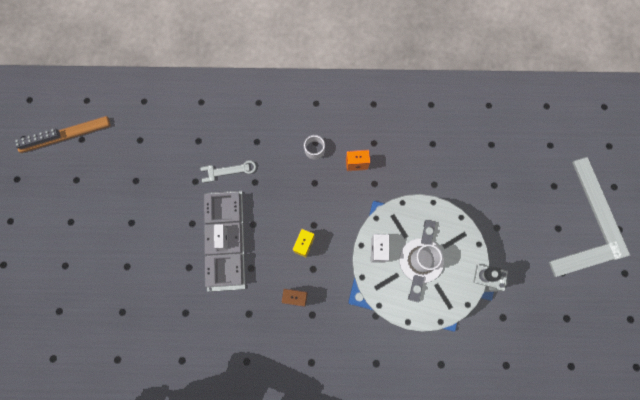

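View pics/side0.png

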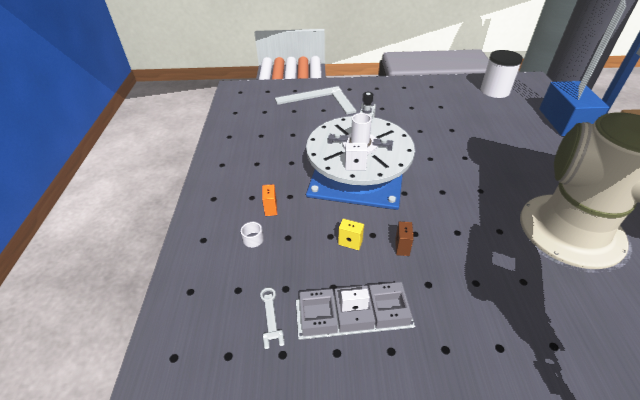

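The top view shows the rack sockets at (221,207), (222,237) holding a block, and (223,271), the turntable at (421,262), and the knob at (493,273). Possible setting blocks in the top view:
- white block on the faceplate (381,247)
- yellow (304,243)
- orange (358,160)
- brown (294,297)
- white block in the rack (219,236)

By the description I choose the one on the faceplate. The side view shows the same block at (357,155). I'll check it and the slots in close crops.

Run:
```python
from h import *
import pickle
cs=pickle.load(open('cs.pkl','rb'))
T=cs['top']['image'][:,:,::-1];S=cs['side']['image'][:,:,::-1]
z=lambda im,x,y,w,h,W,H:cv2.resize(im[y:y+h,x:x+w],(W,H),interpolation=cv2.INTER_CUBIC)
a=np.hstack([z(T,195,185,60,110,300,550),z(T,350,225,60,55,500,458) if 0 else np.vstack([z(T,360,225,50,27,500,270),z(S,290,275,130,73,500,280)])])
cv2.imwrite('pics/crop.png',a)
```

```text
(no output)
```

View pics/crop.png

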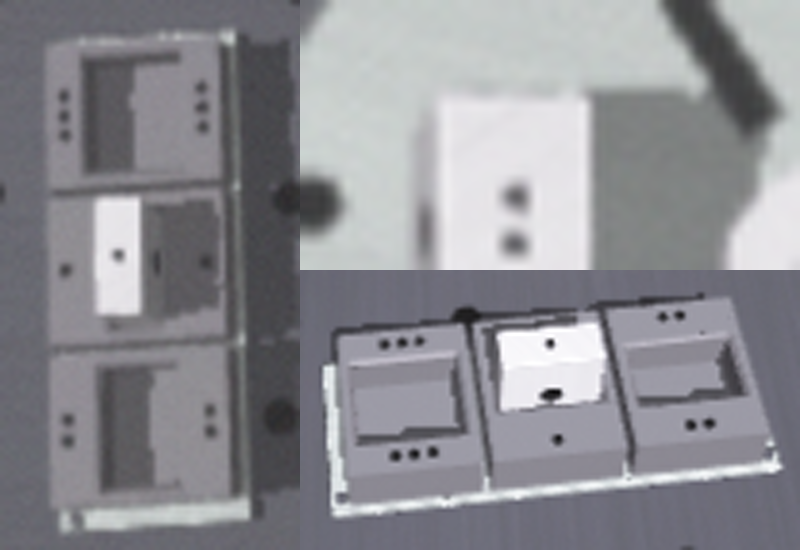

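The crop shows the faceplate block has two dots. The top view's lower socket (223,271) has two dots at each side, so it is slot2. The upper one (221,207) has three dots and the middle one has one.

Run:
```python
from h import *
import pickle
cs=pickle.load(open('cs.pkl','rb'))
c=cs['top'];g=cv2.cvtColor(c['image'],cv2.COLOR_RGB2GRAY).astype(float)
print(c['intrinsics'][0][0])
def dot(u,v,r=2):
    u0,v0=round(u),round(v);p=g[v0-r:v0+r+1,u0-r:u0+r+1];w=np.clip(np.median(p)-p,0,None)
    y,x=np.mgrid[v0-r:v0+r+1,u0-r:u0+r+1];return (w*x).sum()/w.sum()-0,(w*y).sum()/w.sum()
P=[(65,97),(203,88),(64,115),(203,107),(64,134),(203,127)]
P=[(64,115,3),(203,107,3),(66,270,2),(206,262,2),(68,430,3),(210.5,420,3)]
W=[]
for x,y,r in P:
    u,v=dot(195+x/5-.4,185+y/5-.4,r);w=onz(c,u,v,36);W.append(w);print(round(u,1),round(v,1),w.round(1))
for i in(0,2,4): print('slot c',((W[i]+W[i+1])/2).round(1),(W[i+1]-W[i]).round(1))
# block top
m=(c['image'].min(2)>225).astype(np.uint8);m[:, :368]=0;m[:,396:]=0;m[:230]=0;m[266:]=0
n,l,st,ce=cv2.connectedComponentsWithStats(m);i=1+st[1:,4].argmax();print(st[i],ce[i])
cn=max(cv2.findContours((l==i).astype(np.uint8),0,2)[0],key=cv2.contourArea)
b=cv2.boxPoints(cv2.minAreaRect(cn));print(b)
B=np.array([onz(c,*p,160) for p in b]);print(B.round(1),B.mean(0).round(1))
# knob
d=(c['image'].max(2)<60).astype(np.uint8);d[:,:470]=0;d[:,520:]=0;d[:255]=0;d[295:]=0
n,l,st,ce=cv2.connectedComponentsWithStats(d);print(st[1:],ce[1:])
for k in range(1,n):print(onz(c,*ce[k],177).round(1))
# turntable rim
print('plate c',onz(c,421,262,100).round(1), 'tube',onz(c,314,147,36).round(1))
```

```text
476.03203713651374
207.3 208.3 [599.1 238.1  36. ]
235.0 206.0 [605.  176.3  36. ]
207.7 238.6 [530.9 232.7  36. ]
235.8 236.9 [535.4 170.9  36. ]
208.1 270.9 [460.4 227.1  36. ]
236.9 268.9 [465.5 164.6  36. ]
slot c [602.1 207.2  36. ] [  6.  -61.8   0. ]
slot c [533.2 201.8  36. ] [  4.5 -61.9   0. ]
slot c [463.  195.9  36. ] [  5.1 -62.5   0. ]
[374 235  14  24 277] [380.49097473 247.19855596]
[[374. 235.]
 [387. 235.]
 [387. 258.]
 [374. 258.]]
[[ 526.4 -121.6  160. ]
 [ 526.7 -146.9  160. ]
 [ 482.1 -146.2  160. ]
 [ 481.8 -121.2  160. ]] [ 504.2 -134.   160. ]
[[486 275   1   1   1]] [[486. 275.]]
[ 451.3 -329.2  177. ]
plate c [ 480.4 -223.6  100. ] tube [746.1   1.7  36. ]
```

```bash
cat >> h.py <<'E'
from scipy.spatial.transform import Rotation as Ro
def Rt(q): return Ro.from_quat([q[1],q[2],q[3],q[0]])
def need(pos,ang=None):
    "tool shift (mm) and z-turn (6deg units) to reach pos and tool-x at ang deg (world)"
    s=ctrl.sense();R=Rt(s['ee_rot']).as_matrix();d=R.T@(np.array(pos)-s['eef_pos'])
    print('t',round(s['time_s'],2),'pos',np.round(s['eef_pos'],1),'shift',d.round(1),'|',round(np.linalg.norm(d)),end=' ')
    if ang is not None:
        Z=np.array([[np.cos(np.radians(ang)),np.sin(np.radians(ang)),0],[np.sin(np.radians(ang)),-np.cos(np.radians(ang)),0],[0,0,-1.]])
        print('turn',(Ro.from_matrix(R.T@Z).as_rotvec()*180/np.pi/6).round(2),end=' ')
    print('F',np.round(s['force'],1),'grip',round(s['grip_width'],3),round(s['grip_force'],1))
E
python3 -m inch '-30.7 -16.9 -4.6 0 0 0;-30.7 -16.9 -4.6 0 0 0;-30.7 -16.9 -4.6 0 0 0;-30.7 -16.9 -4.6 0 0 0;-30.7 -16.9 -4.6 0 0 0;-30.7 -16.9 -4.6 0 0 0;-30.7 -16.9 -4.6 0 0 0;-30.7 -16.9 -4.6 0 0 0;-30.7 -16.9 -4.6 0 0 0;-30.7 -16.9 -4.6 0 0 0' 0.7
python3 -m inch '-30.7 -16.9 -4.6 0 0 0;-30.7 -16.9 -4.6 0 0 0;-30.7 -16.9 -4.6 0 0 0;0 0 0 0 0 -0.8;0 0 0 0 0 -0.8;0 0 0 0 0 -0.8;0 0 0 0 0 -0.8;0 0 0 0 0 0;0 0 0 0 0 0;0 0 0 0 0 0'
python3 - <<'E'
from h import *
import pickle
need((463,196,260),184.65)
c=cap('wrist','w_slot.png');pickle.dump(c,open('wslot.pkl','wb'))
print(c['intrinsics'][0][0],proj(c,[(463,196,36),(463,196,12)]))
E
```

```text
time_s: 0.98
eef_pos: [386.9, 266.8, 246.2]
ee_rot: [-0.0, 0.126, 0.992, -0.0]
force: [0.0, -0.7, 0.4]
grip_width: 0.703
grip_force: 0.0
time_s: 1.82
eef_pos: [462.5, 196.3, 259.7]
ee_rot: [-0.0, -0.04, 0.999, -0.0]
force: [-0.6, -0.3, -0.0]
grip_width: 0.701
grip_force: 0.0
t 1.82 pos [462.5 196.3 259.7] shift [-0.5 -0.3 -0.3] | 1 turn [-0. -0. -0.] F [-0.6 -0.3 -0. ] grip 0.701 0.0
307.03922058685026 [[316.12261673 166.28024054]
 [316.1750929  163.29805745]]
```

View pics/w_slot.png

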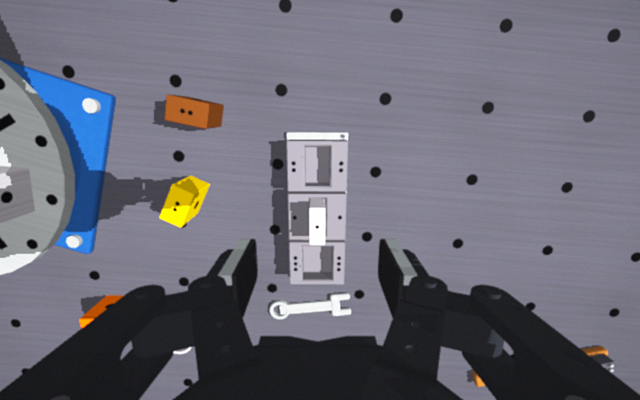

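The wrist view shows slot2, with two dots per side, at about (317,165). That matches the projection at (316,166). I'll measure its dots here, then go over the block.

```bash
cat >> h.py <<'E'
def dark(c,u0,v0,u1,v1,z,dk=35,amin=2,amax=80):
    "dark blobs (subpixel weighted) in window, cast on plane z"
    k=4;g=cv2.cvtColor(c['image'],cv2.COLOR_RGB2GRAY)[v0:v1,u0:u1]
    G=cv2.resize(g,None,fx=k,fy=k,interpolation=cv2.INTER_CUBIC)
    m=(G<dk).astype(np.uint8);n,l,st,ce=cv2.connectedComponentsWithStats(m)
    out=[]
    for i in range(1,n):
        a=st[i,4]/k/k
        if amin<=a<=amax:
            u=(ce[i,0]+.5)/k-.5+u0;v=(ce[i,1]+.5)/k-.5+v0
            out.append((u,v,a,*onz(c,u,v,z)[:2]))
    return np.array(out)
E
python3 - <<'E'
from h import *
import pickle
c=pickle.load(open('wslot.pkl','rb'))
np.set_printoptions(suppress=True,precision=1)
print(dark(c,287,135,349,285,36,80,1.5,40))
E
python3 -m inch '0 39 1 0 0 0;0 39 1 0 0 0;0 39 1 0 0 0;0 39 1 0 0 0;0 0 0 0 0 0;0 0 0 0 0 0;0 0 0 0 0 0;0 0 0 0 0 0;0 0 0 0 0 0;0 0 0 0 0 0' >/dev/null
python3 - <<'E'
from h import *
need((490,-134,265),180)
E
```

```text
[[293.1 162.9   6.2 461.  165.8]
 [340.7 163.    6.4 456.2 227.6]
 [293.3 169.7   6.2 469.9 166.6]
 [340.5 169.9   6.1 465.2 228.2]
 [326.1 183.7   5.3 485.2 211.1]
 [294.1 217.1  14.4 535.3 171.7]
 [339.5 217.    5.4 530.2 233.4]
 [316.7 226.6   2.8 546.6 203.5]
 [294.9 257.6   4.5 595.9 176.4]
 [338.6 257.7   4.8 591.2 238.3]
 [295.1 263.3   3.8 604.9 177.2]
 [338.4 263.4   4.2 600.  238.9]
 [295.1 269.    4.1 613.9 177.8]
 [338.3 269.1   4.5 609.1 239.6]
 [328.2 274.5  25.7 618.9 225.9]]
t 2.7 pos [450.  350.9 256.1] shift [-3.000e-01 -4.865e+02 -9.000e+00] | 487 turn [0.   0.   0.78] F [-0.7  0.6 -0.6] grip 0.703 0.0
```

Slot2's centre is (463.1, 197.0), with its x axis at 4.5°. That last move went the wrong way in y, through free air, so I'll go back and on to the block.

```bash
python3 -m inch '0 -37.4 -0.7 0 0 0;0 -37.4 -0.7 0 0 0;0 -37.4 -0.7 0 0 0;0 -37.4 -0.7 0 0 0;0 -37.4 -0.7 0 0 0;0 -37.4 -0.7 0 0 0;0 -37.4 -0.7 0 0 0;0 -37.4 -0.7 0 0 0;0 -37.4 -0.7 0 0 0;0 -37.4 -0.7 0 0 0' >/dev/null
python3 -m inch '0 -37.4 -0.7 0 0 0;0 -37.4 -0.7 0 0 0;0 -37.4 -0.7 0 0 0;0 0 0 0 0 0.78;0 0 0 0 0 0;0 0 0 0 0 0;0 0 0 0 0 0;0 0 0 0 0 0;0 0 0 0 0 0;0 0 0 0 0 0' 0.7
python3 - <<'E'
from h import *
import pickle
need((490,-134,265),180)
c=cap('wrist','w_blk.png');pickle.dump(c,open('wblk.pkl','wb'))
print(proj(c,[(504,-134,160),(453,-340,177)]))
E
```

```text
time_s: 4.37
eef_pos: [490.1, -132.2, 265.1]
ee_rot: [0.0, -0.002, 1.0, -0.0]
force: [0.3, 0.2, 0.1]
grip_width: 0.701
grip_force: 0.0
t 4.37 pos [ 490.1 -132.2  265.1] shift [ 0.1 -1.8  0.1] | 2 turn [-0.    0.    0.03] F [0.3 0.2 0.1] grip 0.701 0.0
[[314.17016731 201.94644901]
 [ 70.40544931 149.14558804]]
```

View pics/w_blk.png

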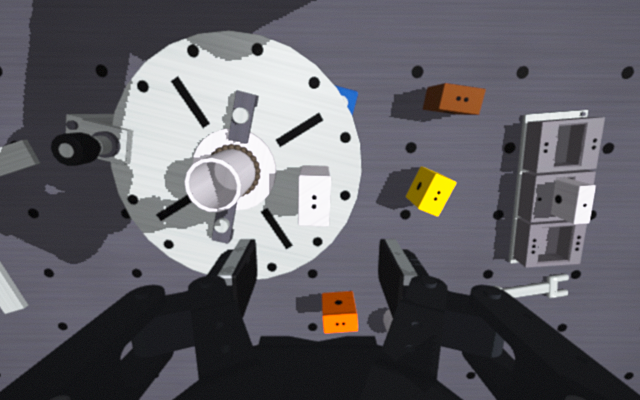

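The setting block's top, with its two dots, is at about (314,202), as projected. The knob head is at about (67,150). I'll measure both.

Run:
```python
from h import *
import pickle
np.set_printoptions(suppress=True,precision=1)
c=pickle.load(open('wblk.pkl','rb'))
print('dots\n',dark(c,302,180,328,224,160,120,1,20))
g=cv2.cvtColor(c['image'],cv2.COLOR_RGB2GRAY)
print(g[160:232:4,294:336:3])
m=(g>225).astype(np.uint8);m[:,:292]=0;m[:,336:]=0;m[:160]=0;m[235:]=0
n,l,st,ce=cv2.connectedComponentsWithStats(m);i=1+st[1:,4].argmax()
cn=max(cv2.findContours((l==i).astype(np.uint8),0,2)[0],key=cv2.contourArea)
r=cv2.minAreaRect(cn);b=cv2.boxPoints(r);print(r);B=np.array([onz(c,*p,160) for p in b]);print(B,B.mean(0))
s=np.vstack([c['image'][120:240,280:350],])[:,:,::-1]
k=c['image'][110:190,30:140,::-1]
cv2.imwrite('pics/crop2.png',np.hstack([cv2.resize(s,(350,600),interpolation=cv2.INTER_CUBIC),cv2.resize(k,(440,600) if 0 else (440,320),interpolation=cv2.INTER_CUBIC) if 0 else cv2.copyMakeBorder(cv2.resize(k,(440,320),interpolation=cv2.INTER_CUBIC),0,280,0,0,0)]))
```

```text
dots
 [[ 313.8  197.    13.7  499.2 -134.3]
 [ 313.5  206.1   13.8  508.1 -134.6]]
[[231 230 231 232 234 231 232 230 231 231 230 229 228 227]
 [232 232 233 230 229 229 232 231 231 233 232 232 231 230]
 [132 132 124 144 145 144 146 145 148 148 147 148 231 231]
 [132 132 132 146 146 148 146 149 148 149 150 146 228 230]
 [128 125 247 245 244 244 243 245 242 238 237 227 233 230]
 [131 131 252 250 250 249 250 248 250 248 248 251 249 229]
 [131 130 252 250 249 248 249 248 249 250 249 250 249 227]
 [133 126 252 248 249 246 249 250 249 249 250 249 243 232]
 [133 127 252 247 249 250 250 251 250 249 249 250 239 229]
 [132 127 252 250 249 251 118  67 251 250 249 249 228 233]
 [128 125 252 249 249 248 251 247 251 248 248 248 230 231]
 [130 125 251 248 249 250 190 166 249 247 248 249 238 232]
 [128 127 251 249 249 249 162 154 250 249 249 249 235 232]
 [128 127 251 247 247 247 248 248 248 249 249 249 230 230]
 [217 223 247 247 247 248 248 248 248 248 244 247 230 228]
 [227 214 248 248 248 248 248 248 244 248 249 248 226 228]
 [230 222 248 248 248 246 242 248 249 246 249 252 227 230]
 [228 227 227 228 228 230 229 229 227 227 227 227 229 228]]
((313.5, 197.0), (74.0, 43.0), 90.0)
[[ 464.3 -154.2  160. ]
 [ 464.2 -115.1  160. ]
 [ 536.5 -113.7  160. ]
 [ 536.6 -155.6  160. ]] [ 500.4 -134.6  160. ]
```

View pics/crop2.png

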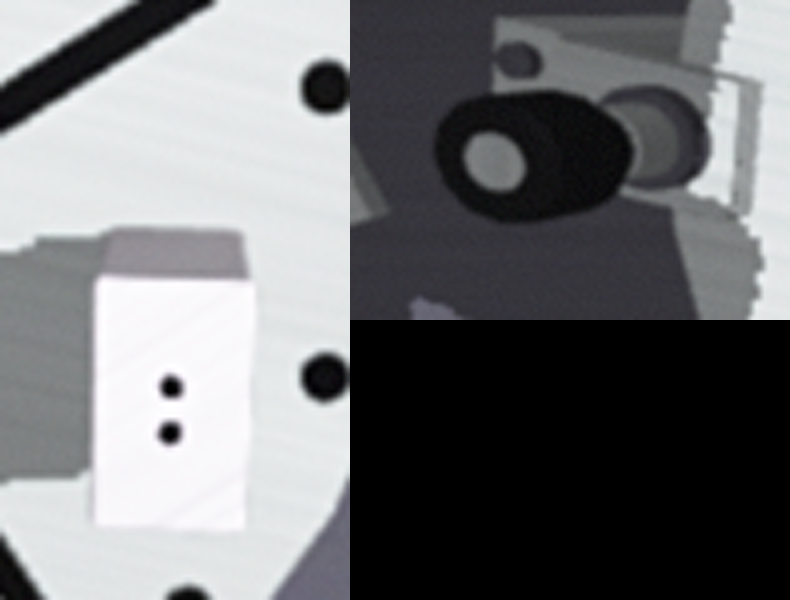

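The block's dot midpoint is (503.6, -134.5) and its axis is at about -1.2°. Descending now, with the TCP going to z = 130.

```bash
python3 -m inch '-13.5 -2.3 0 0 0 0.17;0 0 25 0 0 0;0 0 25 0 0 0;0 0 25 0 0 0;0 0 20 0 0 0;0 0 15 0 0 0;0 0 10 0 0 0;0 0 10 0 0 0;0 0 5 0 0 0;0 0 0 0 0 0' 0.7 60
python3 - <<'E'
from h import *
need((503.6,-134.5,130),178.8)
cap('side','s1.png')
E
python3 -m inch '0 0 0 0 0 0;0 0 0 0 0 0;0 0 0 0 0 0;0 0 0 0 0 0;0 0 0 0 0 0;0 0 0 0 0 0;0 0 0 0 0 0;0 0 0 0 0 0;0 0 0 0 0 0;0 0 0 0 0 0' 0.2 60
```

```text
time_s: 5.25
eef_pos: [503.4, -134.9, 129.3]
ee_rot: [-0.0, 0.008, 1.0, 0.0]
force: [0.1, -0.3, 1.0]
grip_width: 0.703
grip_force: 0.0
t 5.25 pos [ 503.4 -134.9  129.3] shift [-0.2  0.4 -0.7] | 1 turn [ 0.   -0.01  0.05] F [ 0.1 -0.3  1. ] grip 0.703 0.0
time_s: 6.13
eef_pos: [503.6, -135.1, 129.9]
ee_rot: [0.0, 0.008, 1.0, -0.0]
force: [0.8, -0.1, -0.4]
grip_width: 0.196
grip_force: 0.0
```

The grip closed to 0.2 with no force, so it may have missed the block. Looking.

Run:
```python
from h import *
c=cap('wrist');s=cap('side')
print(ctrl.sense()['grip_width'],ctrl.sense()['grip_force'])
a=cv2.resize(c['image'][150:400,200:440],(400,417));b=cv2.resize(s['image'][70:210,290:424],(400,417))
cv2.imwrite('pics/g1.png',np.hstack([a,b])[:,:,::-1])
```

```text
0.19789693088247512 0.0
```

View pics/g1.png

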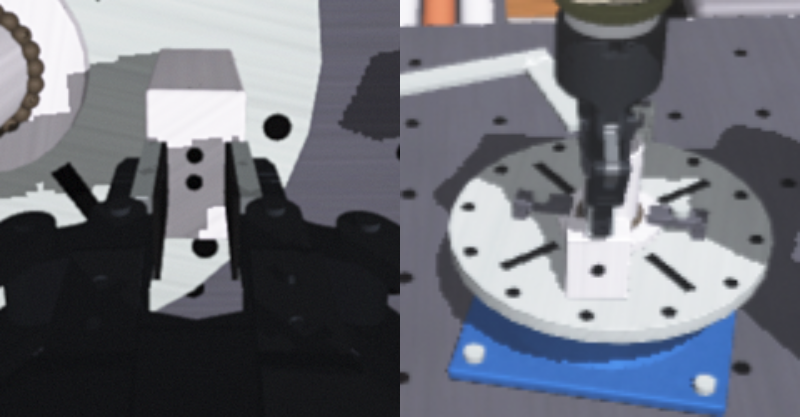

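The block is between the fingers, which are just short of touching it; the opening scale isn't linear. Closing fully.

```bash
python3 -m inch '0 0 0 0 0 0;0 0 0 0 0 0;0 0 0 0 0 0;0 0 0 0 0 0;0 0 0 0 0 0;0 0 0 0 0 0;0 0 0 0 0 0;0 0 -3 0 0 0;0 0 -10 0 0 0;0 0 -20 0 0 0' 0 60
```

```text
time_s: 7.07
eef_pos: [502.7, -134.7, 162.3]
ee_rot: [-0.002, 0.008, 1.0, 0.001]
force: [-0.3, -0.1, -0.0]
grip_width: 0.004
grip_force: 0.0
```

Run:
```python
from h import *
c=cap('wrist');s=cap('side')
print(ctrl.sense()['grip_width'],ctrl.sense()['grip_force'],ctrl.sense()['force'])
a=cv2.resize(c['image'][100:400,180:460],(400,429));b=cv2.resize(s['image'][60:210,290:430],(400,429))
cv2.imwrite('pics/g2.png',np.hstack([a,b])[:,:,::-1])
```

```text
-0.004715719581462537 0.0 [-0.48633592  0.18475976 -1.04267806]
```

View pics/g2.png

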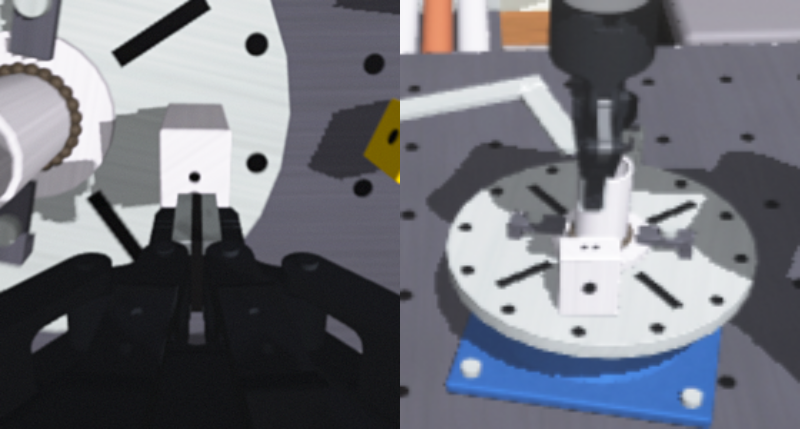

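The picture shows the block still standing at the same spot, untouched, with the closed fingers above it. I'll check the heights numerically.

Run:
```python
from h import *
import pickle
np.set_printoptions(suppress=True,precision=1)
s=cap('side');c=cap('wrist');e=ctrl.sense()['eef_pos'];print(e)
print('side tcp',proj(s,[e]),'blk top/bot',proj(s,[(503.6,-134.5,160),(503.6,-134.5+15,160),(503.6,-134.5+15,100)]))
print('wrist tcp',proj(c,[e]))
cs=pickle.load(open('cs.pkl','rb'))
# triangulate block dots: top view & side view & wrist
t=cs['top'];w=pickle.load(open('wblk.pkl','rb'));s0=cs['side']
dt=dark(t,370,238,392,256,160,150,.3,20);ds=dark(s0,345,138,370,153,160,150,.2,20);print(dt);print(ds)
print('side dots now',dark(s,345,135,370,152,160,150,.2,20))
print(s['image'][125:175:2,357].min(1) if 0 else cv2.cvtColor(s['image'],7)[125:176:2,352])
```

```text
[ 503.8 -135.2  163.5]
side tcp [[356.1 145.3]] blk top/bot [[356.2 146.7]
 [356.8 150.6]
 [355.5 170.7]]
wrist tcp [[316.  227.7]]
[[ 381.2  244.2    3.3  508.5 -135.4]
 [ 372.   247.8    7.5  501.4 -117.5]
 [ 381.   248.9    3.   499.4 -134.9]]
[[ 345.7  139.2    8.8  525.6 -165.3]
 [ 350.3  139.9   12.4  515.  -162. ]
 [ 368.6  143.6    6.1  473.4 -145.1]
 [ 354.   146.     1.3  508.3 -137.5]
 [ 358.   146.     1.3  499.  -137. ]
 [ 344.8  149.6    3.8  530.6 -124.9]]
side dots now [[ 368.7  143.6    5.9  473.3 -145.2]
 [ 344.8  148.1    4.7  530.2 -130.5]
 [ 354.   146.     1.2  508.3 -137.4]
 [ 358.   146.     1.3  499.  -137. ]]
[111 106 118 171 186 156 159 162 166 239 247 248 249 224 233 234 235 235
 234 235 235 235 233 232 223  39]
```

Run:
```python
from h import *
import pickle
np.set_printoptions(suppress=True,precision=1,linewidth=200)
cs=pickle.load(open('cs.pkl','rb'))
s=cap('side');c=cap('wrist');e=ctrl.sense()['eef_pos'];print(e)
a=cv2.cvtColor(s['image'],7);b=cv2.cvtColor(cs['side']['image'],7)
print(a[118:150:1,346:372:2])
print('wrist');w=cv2.cvtColor(c['image'],7);print(w[216:270:3,296:340:3])
for v in (130,132,134,136):
    o1,d1=ray(s,357,v);o2,d2=ray(c,318,234)
    A=np.array([d1,-d2]).T;k=np.linalg.lstsq(A,o2-o1,rcond=None)[0];print(v,o1+k[0]*d1,o2+k[1]*d2)
```

```text
[ 503.3 -134.9  162.5]
[[127 128 129  77  39  42  43  48  48  40  74 172 219]
 [122 129 129  74  41  41  44  42  43  40 115 171 228]
 [127 129 130  93  42  41  42  41  42  41 146 171 245]
 [127 129 131 105  43  43  45  46  47  41 183 204 229]
 [127 129 131 109  46  43  45  45  45  41 213 248 219]
 [128 130 131 117  58  43  44  43  82 101 244 231 224]
 [129 129 129 115  89  44  45  46 185 233 239 233 220]
 [130 129 130 105 108  46  45  45 186 239 239 232 213]
 [129 129 129  99 109  45  46  46 191 239 238 232 200]
 [130 130 129 103 108  45  46  45 197 239 238 231 210]
 [130 130 130 113 104  45  46  45 199 239 238 231 205]
 [129 131 128 111  95  48  47  48 207 239 237 230 210]
 [126 130 128 104  99  58  58  59 211 239 236 229 209]
 [107 129 128 113 101  58  53  58 218 239 236 230 219]
 [ 45 119 129 149 122  58  58  54 222 239 236 228 208]
 [ 35  87 140 173 118  55  55  55 226 240 236 228 208]
 [ 40  89 153 170 107  76  78 109 229 239 236 227 228]
 [ 65 145 153 156 159 148 157 208 235 239 235 226 245]
 [ 66 138 146 158 198 221 231 237 237 239 234 224 243]
 [ 65 137 111 160 200 222 231 23
[... 1324 characters left out ...]
7  22  59 109 105  94  42  20  39 111 110 109  86  28  27]
 [ 20  18  70 105  95 109  48  19  32 112 108 109  96  21  25]
 [ 21  22  79 112 110 110  51  19  35 108 110 110 101  19  24]
 [ 20  21 103 110 110 110  50  21  29 110 111 111 111  27  32]
 [ 29  27 108 110 109 111  39  21  27 110  95 111 110  26  27]
 [ 20  18 108 109 111 109  43  17  21  90  91  90 107  28  23]
 [ 21  26 112 112 108  97  31  17  20  93  90  91  90  31  21]
 [ 20  30 104  98  89  91  28  15  18  90  91  91  89  37  21]]
130 [ 503.4 -138.2  203.5] [ 491.7 -133.4  198.7]
132 [ 503.2 -137.5  198.6] [ 493.4 -133.4  194.6]
134 [ 503.1 -136.8  193.7] [ 495.1 -133.5  190.4]
136 [ 502.9 -136.   188.8] [ 496.8 -133.5  186.3]
```

The side and wrist views together put the shut fingertips about 30 to 36 mm above the reported TCP. Closing at z = 130 without touching anything confirms an offset of at least 30 mm. So I'll open again and go down to a reported z of 100, which puts the tips at 130 or higher.

```bash
python3 -m inch '0 0 0 0 0 0;0 0 0 0 0 0;0 0 0 0 0 0;0 0 0 0 0 0;0 0 0 0 0 0;0 0 0 0 0 0;0 0 20 0 0 0;0 0 20 0 0 0;0 0 15 0 0 0;0 0 7.5 0 0 0' 0.7 60
python3 -m inch '0 0 0 0 0 0;0 0 0 0 0 0;0 0 0 0 0 0;0 0 0 0 0 0;0 0 0 0 0 0;0 0 0 0 0 0;0 0 0 0 0 0;0 0 0 0 0 0;0 0 0 0 0 0;0 0 0 0 0 0' 0.1 60
```

```text
time_s: 8.2
eef_pos: [502.8, -134.7, 98.6]
ee_rot: [-0.001, 0.008, 1.0, 0.001]
force: [0.3, -0.4, 0.1]
grip_width: 0.701
grip_force: 0.0
time_s: 9.03
eef_pos: [504.2, -135.4, 101.4]
ee_rot: [0.001, 0.008, 1.0, -0.001]
force: [-0.3, 0.4, 5.8]
grip_width: 0.341
grip_force: 60.5
```

Gripped at 0.341, about 29 mm, with 60 N. Lifting.

```bash
python3 -m inch '0 0 -2 0 0 0;0 0 -4 0 0 0;0 0 -8 0 0 0;0 0 -12 0 0 0;0 0 -16 0 0 0;0 0 -16 0 0 0;0 0 -16 0 0 0;0 0 -14 0 0 0;0 0 -8 0 0 0;0 0 -4 0 0 0'
python3 - <<'E'
from h import *
np.set_printoptions(suppress=True,precision=1)
need((463.1,197,120),184.5)
s=cap('side');c=cap('wrist','w_held.png');e=ctrl.sense()['eef_pos']
cv2.imwrite('pics/g3.png',np.hstack([cv2.resize(c['image'][100:400,180:460],(400,429)),cv2.resize(s['image'][60:210,290:430],(400,429))])[:,:,::-1])
print('dots pred top z',e[2]+58.6,dark(c,295,150,335,240,e[2]+58.6,110,2,60))
E
```

```text
time_s: 9.87
eef_pos: [503.8, -135.2, 201.7]
ee_rot: [0.001, 0.008, 1.0, -0.0]
force: [-0.6, -0.2, -3.6]
grip_width: 0.339
grip_force: 59.3
t 9.87 pos [ 503.8 -135.2  201.7] shift [ 46.2 331.5  81.4] | 344 turn [-0.   0.  -0.9] F [-0.6 -0.2 -3.6] grip 0.339 59.3
dots pred top z 259.2521015424434 []
```

View pics/g3.png

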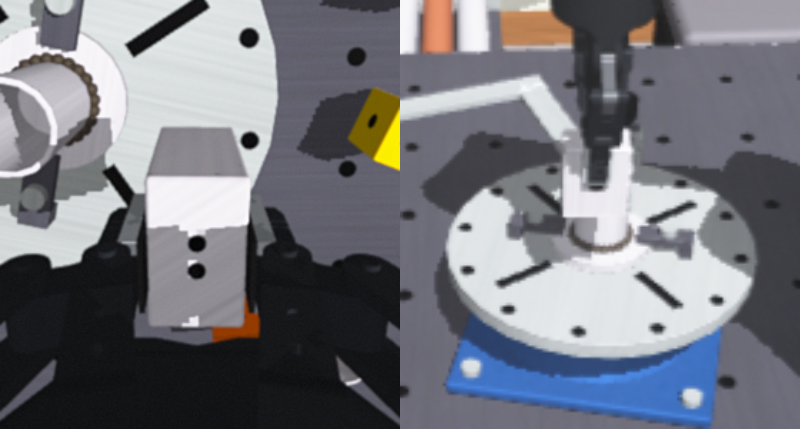

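The block is held level with the fingers over its upper part. Its dots are at wrist pixels (318,270) and (318,289). Moving over slot2.

```bash
python3 -m inch '4.2 20 0 0 0 0;4.2 30 4 0 0 0;4.2 32 6 0 0 0;4.2 32 8 0 0 0;4.2 32 9 0 0 0;4.2 32 9 0 0 0;4.2 32 9 0 0 0;4.2 32 9 0 0 0;4.2 32 9 0 0 0;4.2 32 9 0 0 0' >/dev/null
python3 -m inch '4.2 16 6 0 0 0;0 9.5 3 0 0 0;0 0 0 0 0 -0.5;0 0 0 0 0 -0.4;0 0 0 0 0 0;0 0 0 0 0 0;0 0 0 0 0 0;0 0 0 0 0 0;0 0 0 0 0 0;0 0 0 0 0 0'
python3 - <<'E'
from h import *
np.set_printoptions(suppress=True,precision=1)
need((463.1,197,120),184.5)
c=cap('wrist','w_over.png');e=ctrl.sense()['eef_pos']
h=cap('wrist') and None
import cv2
w0={**c,'image':cv2.imread('pics/w_held.png')[:,:,::-1]}
print('held dots px (old)',dark(w0,302,255,336,300,200,60,4,60)[:,:3])
D=dark(c,302,255,336,300,e[2]+58.6,60,4,60);print('held dots',D)
print('slot dots',dark(c,270,60,362,260,36,70,2,60))
E
```

```text
time_s: 11.63
eef_pos: [462.8, 197.0, 119.4]
ee_rot: [0.0, -0.039, 0.999, -0.0]
force: [0.8, -0.3, -2.6]
grip_width: 0.341
grip_force: 59.9
t 11.63 pos [462.8 197.  119.4] shift [-0.3 -0.  -0.6] | 1 turn [-0.  0. -0.] F [ 0.8 -0.3 -2.6] grip 0.341 59.9Traceback (most recent call last):
  File "<stdin>", line 8, in <module>
IndexError: too many indices for array: array is 1-dimensional, but 2 were indexed
```

Run:
```python
from h import *
np.set_printoptions(suppress=True,precision=1)
c=cap('wrist');e=ctrl.sense()['eef_pos'];print(e)
D=dark(c,304,255,332,300,e[2]+58.6,70,1,100);print('held dots',D)
print(cv2.cvtColor(c['image'],7)[220:320:4,302:334:3])
print('slot dots',dark(c,270,40,362,260,36,80,2,60))
```

```text
[462.8 197.1 119.4]
held dots [[317.4 270.   97.8 457.7 197.7]
 [317.2 289.1  94.  466.6 198.4]]
[[148 157 170 171 168 169 168 168 169 168 167]
 [254 254 254 253 253 253 253 253 252 252 251]
 [254 254 254 254 254 254 254 254 254 254 254]
 [254 254 254 254 254 254 254 254 254 254 254]
 [254 254 254 254 254 254 254 254 254 254 253]
 [254 254 254 254 254 254 254 254 253 254 254]
 [254 254 254 254 254 254 253 254 254 254 254]
 [254 254 254 254 253 254 254 254 254 254 254]
 [255 254 254 254 254 254 254 254 254 254 254]
 [182 188 200 255 255 255 255 255 255 255 255]
 [195 193 190 187 188 189 190 190 189 188 186]
 [189 191 191 192 175 120 163 194 186 186 190]
 [188 192 191 141   5  11  11  78 193 192 193]
 [191 192 189 153   9  14  10  84 193 187 190]
 [189 189 187 187 179 128 165 191 190 194 188]
 [185 188 192 193 189 190 191 191 189 187 189]
 [192 192 191 192 134  58 101 187 188 186 186]
 [189 189 194 128   8  11  12  90 187 184 185]
 [190 188 187 167  11   6   7 133 184 184 188]
 [185 186 185 186 186 177 186 186 186 187 187]
 [185 185 184 185 187 184 186 188 186 186 188]
 [183 184 183 186 187 186 188 188 188 189 187]
 [183 185 186 188 187 186 190 185 186 186 185]
 [188 186 185 187 185 186 185 187 185 185 182]
 [185 187 185 255 255 210 182 186 179 174 176]]
slot dots [[270.   78.9   6.  373.  154.1]
 [270.1 152.5   5.4 430.4 156.2]
 [334.7 166.9   4.4 438.3 211.1]
 [279.8 188.7  19.4 460.9 165.7]
 [351.7 188.7  20.1 456.  227.4]
 [280.2 198.8  18.  469.8 166.4]
 [351.4 198.7  18.4 464.9 228.1]
 [279.9 255.5  27.7 523.9 168.6]
 [355.  256.7  17.4 519.7 237.3]]
```

Relative to slot2's dots, the block has to shift by about (+0.75, -1.15) mm. I'll descend to just above the rim and recheck.

```bash
python3 -m inch '-0.7 -1.2 0 0 0 0;0 0 8 0 0 0;0 0 12 0 0 0;0 0 14 0 0 0;0 0 14 0 0 0;0 0 12 0 0 0;0 0 9 0 0 0;0 0 6 0 0 0;0 0 0 0 0 0;0 0 0 0 0 0'
python3 - <<'E'
from h import *
np.set_printoptions(suppress=True,precision=2)
c=cap('wrist');e=ctrl.sense()['eef_pos'];print(e)
D=dark(c,304,255,332,300,e[2]+58.6,70,1,100);print('held dots',D,D[:,3:].mean(0))
S=dark(c,240,40,400,290,36,80,8,80);print('slot dots',S)
E
```

```text
time_s: 12.62
eef_pos: [463.6, 196.0, 44.5]
ee_rot: [0.0, -0.039, 0.999, -0.0]
force: [-0.2, -0.2, -3.0]
grip_width: 0.339
grip_force: 59.8
[463.9  196.04  44.84]
held dots [[317.4  269.94  98.12 458.37 196.65]
 [317.2  289.08  92.5  467.32 197.27]] [462.84 196.96]
slot dots [[336.96 169.49  77.75 427.89 206.09]
 [342.74 185.26  13.5  437.28 210.52]
 [291.58 187.09   9.69 440.83 179.59]
 [267.7  216.38  62.69 460.8  165.75]
 [366.56 216.32  39.94 455.96 227.36]
 [268.26 229.76  61.56 469.72 166.42]
 [365.9  229.7   39.56 464.89 228.03]
 [317.25 287.05  53.25 508.21 200.52]]
```

The block is aligned to within 0.1 mm. Inserting.

```bash
python3 -m inch '0 0 3 0 0 0;0 0 3 0 0 0;0 0 3 0 0 0;0 0 3 0 0 0;0 0 3 0 0 0;0 0 3 0 0 0;0 0 3 0 0 0;0 0 3 0 0 0;0 0 0 0 0 0;0 0 0 0 0 0'
python3 -m inch '0 0 1.5 0 0 0;0 0 1 0 0 0;0 0 1 0 0 0;0 0 1 0 0 0;0 0 1 0 0 0;0 0 1 0 0 0;0 0 0 0 0 0;0 0 0 0 0 0;0 0 0 0 0 0;0 0 0 0 0 0'
```

```text
time_s: 13.5
eef_pos: [463.5, 196.0, 20.3]
ee_rot: [-0.0, -0.039, 0.999, -0.0]
force: [0.1, -0.3, -3.3]
grip_width: 0.342
grip_force: 59.8
time_s: 14.33
eef_pos: [463.6, 196.0, 14.0]
ee_rot: [0.0, -0.039, 0.999, -0.0]
force: [-0.3, -0.5, -2.5]
grip_width: 0.338
grip_force: 59.8
```

Nothing resisted the block on the way in. A little further, until it touches the floor.

```bash
python3 -m inch '0 0 0.4 0 0 0;0 0 0.4 0 0 0;0 0 0.4 0 0 0;0 0 0.3 0 0 0;0 0 0 0 0 0;0 0 0 0 0 0;0 0 0 0 0 0;0 0 0 0 0 0;0 0 0 0 0 0;0 0 0 0 0 0'
```

```text
time_s: 15.17
eef_pos: [463.7, 196.0, 13.5]
ee_rot: [0.0, -0.039, 0.999, -0.0]
force: [-5.8, -1.5, 11.5]
grip_width: 0.337
grip_force: 61.8
```

Floor contact at z = 13.5, where predicted. Releasing and rising.

```bash
python3 -m inch '0 0 0 0 0 0;0 0 0 0 0 0;0 0 0 0 0 0;0 0 0 0 0 0;0 0 0 0 0 0;0 0 0 0 0 0;0 0 0 0 0 0;0 0 -5 0 0 0;0 0 -10 0 0 0;0 0 -15 0 0 0' 0.7
python3 -m inch '0 0 -25 0 0 0;0 0 -30 0 0 0;0 0 -35 0 0 0;0 0 -35 0 0 0;0 0 -35 0 0 0;0 0 -30 0 0 0;0 0 -15 0 0 0;0 0 0 0 0 0;0 0 0 0 0 0;0 0 0 0 0 0'
python3 - <<'E'
from h import *
np.set_printoptions(suppress=True,precision=2)
c=cap('wrist','w_ins.png');need((463.5,196,250))
print(dark(c,280,130,356,290,72,80,3,60))
import pickle
w=pickle.load(open('wblk.pkl','rb'))
# knob head: dark blob
g=cv2.cvtColor(w['image'],7);print('knob window');m=(g[125:175,45:110]<35).astype(np.uint8)
n,l,st,ce=cv2.connectedComponentsWithStats(m);print(st[1:],ce[1:]+[45,125])
p=[30+50*0.25+0, 0]
# top disc highlight (grey spot) centre at crop2 (496-350)/4+30,162/4+110
for z in (177,): print(onz(w,66.5,150.5,z))
t=pickle.load(open('cs.pkl','rb'))
cv2.imwrite('pics/knob.png',np.hstack([cv2.resize(t['top']['image'][255:300,465:520,::-1],(385,315),interpolation=2),cv2.resize(t['side']['image'][85:130,345:395,::-1],(350,315),interpolation=2)]))
E
```

```text
time_s: 16.0
eef_pos: [463.0, 195.9, 42.7]
ee_rot: [-0.001, -0.039, 0.999, -0.0]
force: [0.2, 1.0, 0.4]
grip_width: 0.699
grip_force: 0.0
time_s: 16.83
eef_pos: [463.0, 195.9, 246.5]
ee_rot: [-0.001, -0.039, 0.999, -0.0]
force: [0.0, 0.6, 0.4]
grip_width: 0.701
grip_force: 0.0
t 16.88 pos [462.9 195.8 246.3] shift [-0.6  0.1 -3.7] | 4 F [ 0.3 -0.   0.6] grip 0.698 0.0
[[283.86 135.88   8.81 423.4  156.6 ]
 [292.6  164.54  15.56 454.76 168.12]
 [341.79 164.51   7.06 450.37 224.11]
 [292.91 171.59  16.75 462.89 168.94]
 [317.25 170.07   4.   458.95 196.67]
 [341.63 171.57   6.25 458.51 224.73]
 [317.12 177.75   3.75 467.92 197.23]
 [294.05 220.33  16.25 522.05 173.66]
 [340.72 220.35   5.69 517.72 229.52]
 [317.29 230.46   3.06 532.85 202.49]
 [339.84 261.97   5.44 572.65 233.85]
 [294.96 262.07   4.69 577.13 177.98]
 [295.01 267.94   4.62 585.25 178.51]
 [339.67 267.86   4.5  580.78 234.44]
 [295.12 273.77   4.69 593.39 179.12]
 [339.64 273.75   5.06 588.99 235.2 ]
 [328.95 279.06  32.31 597.54 222.4 ]]
knob window
[[  31    0    1    1    1]
 [   6    8   49   33 1085]] [[ 76.   125.  ]
 [ 76.42 148.37]]
[ 454.15 -343.55  177.  ]
```

The block's dots at z = 72 are centred at (463.4, 197.0) with the correct 9 mm spacing, so it is fully down in slot2. Next, over to the knob.

```bash
python3 -m inch '0 0 -2 0 0 0.75;0.7 -30 -3 0 0 0;0.7 -38 -3 0 0 0;0.7 -38 -3 0 0 0;0.7 -38 -3 0 0 0;0.7 -38 -3 0 0 0;0.7 -38 -3 0 0 0;0.7 -38 -3 0 0 0;0.7 -38 -3 0 0 0;0.7 -38 -3 0 0 0' >/dev/null
python3 -m inch '0.7 -38 -3 0 0 0;0.7 -38 -3 0 0 0;0.7 -38 -3 0 0 0;0.7 -38 -3 0 0 0;0 -30 0 0 0 0;0 -15 0 0 0 0;0 0 0 0 0 0;0 0 0 0 0 0;0 0 0 0 0 0;0 0 0 0 0 0' 0.7 50
python3 - <<'E'
from h import *
np.set_printoptions(suppress=True,precision=1,linewidth=200)
need((454,-343,285),180)
c=cap('wrist','w_knob.png')
p=proj(c,[(454,-343.5,177),(454,-343.5,155)]);print(p)
u,v=p[0].astype(int)
g=cv2.cvtColor(c['image'],7);m=(g[v-60:v+60,u-60:u+60]<40).astype(np.uint8)
n,l,st,ce=cv2.connectedComponentsWithStats(m);print([(s+[u-60,v-60,0,0,0],q+[u-60,v-60]) for s,q in zip(st[1:],ce[1:]) if s[4]>30])
cv2.imwrite('pics/knob2.png',cv2.resize(c['image'][max(0,v-60):v+60,u-80:u+80,::-1],(800,600),interpolation=2))
E
```

```text
time_s: 18.55
eef_pos: [454.4, -333.8, 288.4]
ee_rot: [-0.0, -0.0, 1.0, 0.0]
force: [0.2, 0.1, -0.1]
grip_width: 0.699
grip_force: 0.0
t 18.55 pos [ 454.4 -333.8  288.4] shift [ 0.4 -9.2  3.4] | 10 turn [ 0. -0.  0.] F [ 0.2  0.1 -0.1] grip 0.699 0.0
[[305.9 185.7]
 [306.6 180.7]]
[(array([256, 164,  10,  10,  81]), array([260.5, 168.8])), (array([292, 169,  26,  29, 314]), array([304.2, 183. ])), (array([330, 216,  35,  24, 197]), array([348. , 228.1])), (array([306, 219,   7,   7,  38]), array([308.9, 221.9])), (array([260, 226,   9,   9,  58]), array([264.1, 230.1]))]
```

View pics/knob2.png

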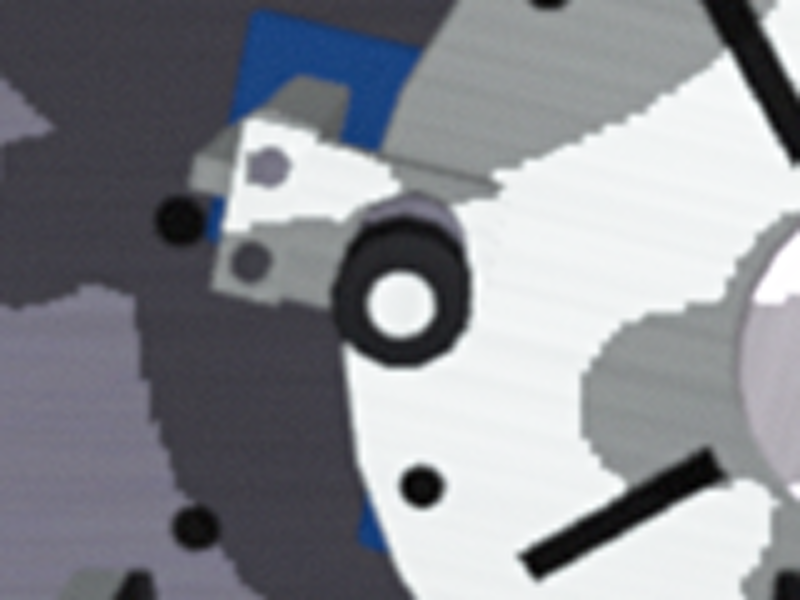

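The close crop shows the black knob with its pale cap disc centred at about wrist pixel (305.2,185.8). There is nothing around the head apart from the low bracket arm. I'll work out its position and pin down the fingertip offset.

Run:
```python
from h import *
import pickle
np.set_printoptions(suppress=True,precision=1,linewidth=200)
c=cap('wrist');g=cv2.cvtColor(c['image'],7)
w=g[176:196,295:316];m=(w>150).astype(np.uint8);n,l,st,ce=cv2.connectedComponentsWithStats(m);print(st,ce+[295,176])
i=1+np.argmin(np.hypot(*(ce[1:]-[10,10]).T));q=ce[i]+[295,176];print('knob top',q,onz(c,*q,177))
# fingertips now, side silhouette: shut case earlier rays
s=cap('side')
o,d=ray(s,357,134.5)
for y in(-135,-128,-122): print('shut side z',y,(o+d*(y-o[1])/d[1])[2]-162.5)
o,d=ray(s,360,124.7)
for y in(-120,-115,-110): print('held side z',y,(o+d*(y-o[1])/d[1])[2]-201.7)
# wrist shut: camera moved, use relative geometry: tcp then (503.3,-134.9,162.5), same orientation
e=ctrl.sense()['eef_pos'];o,d=ray(c,318,235.5)
P=o+d*((e[0]-11)-o[0])/d[0];print('shut wrist offset',P-e)
```

```text
[[  0   0  21  20 286]
 [  4   3  13  13 132]
 [  0  19   1   1   1]
 [ 20  19   1   1   1]] [[305.  185.5]
 [305.  185.3]
 [295.  195. ]
 [315.  195. ]]
knob top [305.  185.3] [ 453.7 -344.5  177. ]
shut side z -135 31.11065323720129
shut side z -128 35.98649812110153
shut side z -122 40.165793735873194
held side z -120 27.660085491774282
held side z -115 30.96397890013492
held side z -110 34.267872308495555
shut wrist offset [-11.    1.7  35.9]
```

Knob at about (453.7, -345.3), allowing for the 1 mm camera bias found with the held block. I'm taking the tip offset as about 33 mm, so I'll descend to a reported z of 113, check the force, then close.

```bash
python3 -m inch '0.7 -11.5 0 0 0 0;0 0 25 0 0 0;0 0 30 0 0 0;0 0 30 0 0 0;0 0 30 0 0 0;0 0 20 0 0 0;0 0 15 0 0 0;0 0 12 0 0 0;0 0 8 0 0 0;0 0 5 0 0 0' 0.7 55
python3 -m inch '0 0 0 0 0 0;0 0 0 0 0 0;0 0 0 0 0 0;0 0 0 0 0 0;0 0 0 0 0 0;0 0 0 0 0 0;0 0 0 0 0 0;0 0 0 0 0 0;0 0 0 0 0 0;0 0 0 0 0 0' 0.05 55
```

```text
time_s: 19.53
eef_pos: [453.3, -346.8, 112.5]
ee_rot: [-0.0, 0.0, 1.0, 0.0]
force: [-0.9, -0.4, -0.6]
grip_width: 0.7
grip_force: 0.0
time_s: 20.37
eef_pos: [453.8, -345.8, 114.5]
ee_rot: [0.0, 0.0, 1.0, 0.0]
force: [-1.1, 6.1, 4.8]
grip_width: 0.31
grip_force: 54.2
```

Gripped at 0.31, which fits the 28 mm head, at 54 N. Pulling straight up.

```bash
python3 -m inch '0 0.5 -1 0 0 0;0 0 -1.5 0 0 0;0 0 -2 0 0 0;0 0 -2 0 0 0;0 0 -2 0 0 0;0 0 -2 0 0 0;0 0 -1.5 0 0 0;0 0 0 0 0 0;0 0 0 0 0 0;0 0 0 0 0 0' - 60
```

```text
time_s: 21.2
eef_pos: [453.6, -345.7, 124.8]
ee_rot: [-0.0, 0.0, 1.0, 0.001]
force: [6.0, 0.2, -12.5]
grip_width: 0.308
grip_force: 59.8
```

```bash
python3 -m inch '0 0 -0.5 0 0 0;0 0 -0.5 0 0 0;0 0 -0.5 0 0 0;0 0 0 0 0 0;0 0 0 0 0 0;0 0 0 0 0 0;0 0 0 0 0 0;0 0 0 0 0 0;0 0 0 0 0 0;0 0 0 0 0 0' - 70
python3 -m inch '0 0 -0.5 0 0 0;0 0 -0.5 0 0 0;0 0 -0.3 0 0 0;0 0 0 0 0 0;0 0 0 0 0 0;0 0 0 0 0 0;0 0 0 0 0 0;0 0 0 0 0 0;0 0 0 0 0 0;0 0 0 0 0 0' - 70
```

```text
time_s: 22.03
eef_pos: [453.6, -345.7, 126.2]
ee_rot: [-0.0, 0.0, 1.0, 0.001]
force: [6.3, 0.3, -14.2]
grip_width: 0.307
grip_force: 69.6
time_s: 22.87
eef_pos: [453.6, -345.7, 127.4]
ee_rot: [-0.0, 0.0, 1.0, 0.001]
force: [6.0, -0.0, -13.6]
grip_width: 0.309
grip_force: 69.6
```

```bash
python3 -m inch '0 0 -0.5 0 0 0;0 0 -0.4 0 0 0;0 0 0 0 0 0;0 0 0 0 0 0;0 0 0 0 0 0;0 0 0 0 0 0;0 0 0 0 0 0;0 0 0 0 0 0;0 0 0 0 0 0;0 0 0 0 0 0' - 70
python3 - <<'E'
from h import *
import pickle
np.set_printoptions(suppress=True,precision=1,linewidth=200)
t=pickle.load(open('cs.pkl','rb'))
c=cap('wrist','w_end.png');s=cap('side','s_end.png');need((0,0,0))
# cap disc on knob in wrist image -> relative to tool; height by size/row
e=ctrl.sense()['eef_pos'];print([(z,proj(c,[(453.7,-345.2,z)])) for z in(177,184,191)])
g=cv2.cvtColor(c['image'],7);print(g[190:330:5,296:340:4])
E
```

```text
time_s: 23.7
eef_pos: [453.6, -345.7, 128.2]
ee_rot: [-0.0, 0.0, 1.0, 0.001]
force: [6.0, 0.6, -14.0]
grip_width: 0.303
grip_force: 69.6
t 23.8 pos [ 453.6 -345.7  128.3] shift [453.7 345.3 128.7] | 585 F [  6.4  -0.8 -14.2] grip 0.303 69.6
[(177, array([[316.2, 269.5]])), (184, array([[316.1, 277.5]])), (191, array([[316.1, 286.5]]))]
[[ 98  97  95 135 135 139 135 138 137 140 142]
 [136 136 125 110 102 100 102 115 134 138 137]
 [133 132 134 133 132 134 136 127 116 103  98]
 [142 138 137 138 137 139 137 133 131 133 132]
 [131 135 128  47  46  54  51  47  80 139 136]
 [137 104  56  61  60  59  60  62  61  49 139]
 [134  58  58  87 101 106 102  98  68  64  60]
 [110  60  87  97 105 120 111  98 102  64  60]
 [ 82  60 107 136 138 136 134 132 135  85  59]
 [108  58 144 135  96  53  61 109 139 124  58]
 [136  53  10  13  16  15  15  19  18  23 102]
 [ 42  12  15  17  19  18  17  16  16  17  13]
 [ 15  18  20  19  16  19  20  19  20  18  20]
 [ 17  19  17  19  25  36  34  28  23  24  17]
 [ 17  33  38  35  37  35  35  37  36  42  31]
 [ 22  18  21  21  21  22  29  22  23  27  22]
 [ 22  19  21  17  18  17  16  20  20  19  18]
 [ 19  22  18  76 141 134 133 128  33  18  19]
 [ 21  22  80 136 136 133 132 130 136  30  20]
 [ 20  17 129 137 136 133 178 233 133  92  19]
 [ 21  17 104 137 137 132 177 234 134  42  16]
 [ 21  20  18 115 137 132 173 239  76  19  18]
 [ 20  19  19  19  13  22  19  17  18  19  19]
 [ 33  19  15  20  18  21  19  16  25  19   9]
 [ 60  62  53  51  13  12  11   9 117 232 234]
 [ 61  59  61 116 237 235 234 235 235 235 235]
 [ 56  62  60  57 235 233 231 232 233 236 236]
 [114  90  56  57  80 238 235 234 234 233 234]]
```

The knob's cap row, 285, puts its top at about z = 190, against 191 at the stop, and the TCP has risen 13.8 mm. A bit more, to feel the stop.

```bash
python3 -m inch '0 0 -0.4 0 0 0;0 0 -0.4 0 0 0;0 0 -0.2 0 0 0;0 0 0 0 0 0;0 0 0 0 0 0;0 0 0 0 0 0;0 0 0 0 0 0;0 0 0 0 0 0;0 0 0 0 0 0;0 0 0 0 0 0' - 90
python3 -m inch '0 0 -0.4 0 0 0;0 0 -0.4 0 0 0;0 0 -0.2 0 0 0;0 0 0 0 0 0;0 0 0 0 0 0;0 0 0 0 0 0;0 0 0 0 0 0;0 0 0 0 0 0;0 0 0 0 0 0;0 0 0 0 0 0' - 90
python3 - <<'E'
from h import *
np.set_printoptions(suppress=True,precision=2,linewidth=200)
c=cap('wrist','w_end2.png');o=cv2.imread('pics/w_end.png')[:,:,::-1]
from h import *
for im in(o,c['image']):
    g=cv2.cvtColor(im,7)[262:306,298:336];m=(g>75).astype(np.uint8);n,l,st,ce=cv2.connectedComponentsWithStats(m)
    i=1+st[1:,4].argmax();print('cap',st[i],ce[i]+[298,262])
E
```

```text
time_s: 24.63
eef_pos: [453.6, -345.7, 128.8]
ee_rot: [-0.0, 0.0, 1.0, 0.001]
force: [6.8, -1.4, -17.1]
grip_width: 0.302
grip_force: 89.5
time_s: 25.47
eef_pos: [453.5, -345.6, 128.9]
ee_rot: [-0.0, 0.0, 1.0, 0.001]
force: [8.9, -3.2, -24.5]
grip_width: 0.303
grip_force: 89.8
cap [  5  10  30  27 628] [317.4  285.46]
cap [  5  10  30  27 624] [317.27 285.35]
```

The stop is reached: z stays at 128.9 while the force rises to 24.5 N, and the cap hasn't moved in the grip, so nothing slipped. Handing in.

Run:
```python
from h import *
print(ctrl.finish_job())
```

```text
the job is handed in; nothing more can be done
None
```

The two-dot block is down in slot2 and released, and I handed the job in at about 25.5 s with the index plunger's knob held at its upper stop (about 24 N pull, 90 N grip).

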